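# Put the pepper mill and a spice jar away in the two-tier rack by height

## Robot

A 7-joint arm with a two-finger parallel gripper is mounted at the origin on a cart in front of the work surface, level with it; the furniture and walls round the work are solid. World frame = base frame: x ahead of the robot, y to its left, z up, the work surface at z = 0. Lengths are in m, angles in degrees, forces in N, time in s.
With the tool pointing down it reaches from about 0.425 to 0.875 m from the base axis. Payload 4.7 kg.
Tool frame: the origin (TCP) lies between the finger pads; the fingertips stand 8 mm ahead of it and the grasp point (between the pads) lies 11 mm behind it (env.tip_extent is the distance from the TCP to the fingertips, in m); z points along the fingers, y is the line along which they close (so a half turn about z gives the same grasp; the last joint's range is limited). The gripper opens to 87 mm and grips with 3 to 60 N. Pads are 19 mm wide; open, the fingers measure 117 mm over their backs; the gripper's body (75 mm by 190 mm) begins 51 mm behind the grasp point.
Start: joints at [-67.489, 18.392, -4.016, 83.108, 1.295, 78.541, -3.26], TCP at [0.24, 0.604, 0.231] pointing down, gripper open.
Joint ranges: [-163.93, 163.93], [-17.29, 119.83], [-79.2, 71.16], [3.27, 140.29], [-89.18, 269.18], [5.43, 117.66], [-154.24, 154.24]. Speed limits (degrees/s): [147.25, 147.25, 180, 180, 180, 180, 180].

## Interface

Orientations are given as [roll, pitch, yaw] about the fixed x, y, z axes, in that order (R = Rz(yaw) Ry(pitch) Rx(roll)).
In Python, from cell import sensors, vision, workorder, env gives the robot as it stands.
- The arm moves only by the tool drive_tool, never from a script. Its argument "moves" is a list of rows, each an object of numbers: "x", "y", "z": the shift along the tool's x, y, z in mm; "rx", "ry", "rz": the turn, a rotation vector about the tool's x, y, z in rad; "fingers": the closure, from -1 (fully open) to 1 (shut). In form: [{"x": .., "y": .., "z": .., "rx": .., "ry": .., "rz": .., "fingers": ..}, ...]. A call has 1 to 20 rows; each row is the pose to reach, as a shift and turn from the pose commanded when the call began, along the tool's axes at that moment; what a row does not reach only later rows make up. A row lasts 1/8 s, in which the tool goes at most 62.5 mm and 10.7 degrees, less where a joint would pass 70% of its speed; a pose out of reach is approached as far as the arm can. A call with a gripper value outside its range is refused whole. The fingers move at their own pace and stop on an object; "force" is the grip in N (left out, the last holds). Time passes only in rows, so rows that repeat a pose let the fingers close. It gives the time, the measured TCP pose, the force, the opening and the grip force at its end, in the units of the state.
- sensors.get_obs(): the state, without advancing time (a new reading comes with each control period).
- vision.read_camera(name): name is "scene" or "top"; returns a dict with "image" (480x640x3 uint8, red, green, blue), "fx", "fy", "cx", "cy" (pixels), "R" (3x3) and "t" (3): a world point X has camera coordinates R X + t. Camera axes: x right, y down, z forward; pixel columns grow to the right and rows downward; lengths in m; the calibration is good to about 2 mm. A picture is of the moment at which its call begins. There is no depth.
- workorder.sign_off(): hands the job in; it is judged then, once.
The state is a dict: "time_s": time; "qpos": joint angles; "joint_velocities": joint speeds; "effort": joint torques, N m; "tool_pos": TCP position; "tool_rot": TCP orientation; "force": force on the tool from outside, world axes, zero at the start; "wrist_torque": the same for the moment, N m; "grip_width": finger opening in m; "grasp_force": force on a finger pad.
Only numpy, scipy, OpenCV 4.12 (cv2) and the standard library are available. Lean on these libraries where they do the work, as an engineer would, in place of code of your own. Each camera call takes 0.05 s, during which the arm holds its last target. There are 200 camera calls.

## Task

Put the shopping away in the wooden spice rack by height: the brown pepper mill that stands between the carton and the rack goes on the bottom tier, which has the tall headroom, and the red-capped jar out of the cardboard carton goes on the low tier above it. Stand each of them upright on its board, inside the rack behind the steel front rail, and leave the bottle and the jar that are already in the rack standing where they are.

Things in the scene. Friction and masses are not known exactly. Their poses are not given: they have to be found in the camera images.
- rack: fixed wooden spice rack with two tiers and a top board, 150 deep x 284 wide x 342 high mm, open at the front. Origin: centre of its footprint on the worktop; x from the front to the back, y to the left as seen from the front, z up. 260 mm wide inside (y -130 to +130); back slats at x +60. The side posts at the front slope from x -75 at the worktop to x -7 at the top.
- bottom_tier (a point): on the bottom tier's board, at rack x 0, y 0, z 22 mm; axes as the rack. Board from x -65 to +60. Headroom 165 mm, under the upper tier's board, whose front edge is at rack x -40. A 6 mm steel rail runs along the front edge, its top 10 mm above the board, its rear face at rack x -58.
- upper_tier (a point): on the upper tier's board, at rack x +12, y 0, z 197 mm; axes as the rack. Board from rack x -40 to +60. Headroom 130 mm, under the top board, whose front edge is at rack x -6. A 6 mm steel rail runs along the front edge, its top 10 mm above the board, its rear face at rack x -33.
- mill: brown wooden pepper mill, 135 mm high, about 0.24 kg, standing on the worktop. Origin on its underside, z up. Round body 48 mm dia (46 above z 45, neck 36 from z 95) with its axis at x 0, y +8 mm in this frame. On top (z 114 to 135) a crank, fixed here, reaches from the axis to its knob at x +14, y -26 mm; it starts pointing ahead (+x) or up to 50 degrees right of it.
- mill_body (a point): point on the pepper mill's body axis, 45 mm above its underside
- jar: red-capped glass spice jar, round, 45 mm dia, 106 mm high, about 0.11 kg (varies), standing in the carton. Origin at the centre of its underside, z up. The cap is the top 25 mm.
- carton: fixed open cardboard carton, outside 157 (x) x 175 (y) x 140 (z) mm, walls, floor and divider 4 mm, flaps folded down outside (they stand out up to 20 mm). Origin at the centre of its underside. A full-height divider along y makes two cells: the jar stands in the one nearer the robot (x -74 to +4, 167 mm long in y), a bulb of garlic lies in the other.
- oil_bottle: green bottle with black cap, 52 mm dia, 148 mm high, standing at the left or the right end of the rack's bottom tier. Origin at the centre of its underside.
- herb_jar: white-capped spice jar with a green label, 43 mm dia, 100 mm high, standing at the other end of the rack's upper tier. Origin at the centre of its underside.

How it is judged (in metres and radians):
At the end, for the whole second after the job is handed in: The pepper mill stands upright (within 4 degrees) and at rest on the rack's bottom board and the red-capped jar on the upper board, each flat on its board between front rail, back slats and sides; the bottle and the white-capped jar still stand in the rack within 30 mm of where they were (z of mill in the frame of rack between 0.017 and 0.027 m and x of mill_body in the frame of rack between -0.04 and 0.04 m and y of mill_body in the frame of rack between -0.115 and 0.115 m and angle between each of mill, jar's own z axis and vertical below 0.07 rad and linear speed of each of mill, jar below 0.02 m/s and z of jar in the frame of rack between 0.192 and 0.202 m and x of jar in the frame of rack between -0.016 and 0.042 m and y of jar in the frame of rack between -0.115 and 0.115 m and distance of each of oil_bottle, herb_jar from where it was at the start of the episode below 0.03 m and angle between each of oil_bottle, herb_jar's own z axis and vertical below 0.1 rad); the robot touches nothing.
It fails at once if the bottle or the white-capped jar in the rack is tipped over (angle between any of oil_bottle, herb_jar's own z axis and vertical above 0.5 rad).
It also fails if it takes over 72 s, if anything falls off the work surface, if the arm or the gripper's body presses on something with over 40 N, if the wrist force passes 120 N, or if a joint passes its speed limit or range.

## Working session

There is one attempt and no reset: what is moved stays moved. The work goes in short steps, Python scripts to look and compute and a tool call to move; the robot and the scene stay as the last step left them, time stands still between calls to the robot, and variables do not carry over. Pictures are saved under pics/ and viewed, at most 10 in all, crops included, and the job is handed in when it is done.

Besides the shell and the picture viewer there is one more tool, called after "Emit:" in YAML: its name, and indented under it one key for each argument. drive_tool: Moves the arm, as the interface text tells. Its arguments: {"type":"object","properties":{"moves":{"type":"array"},"force":{"type":"number"}},"required":["moves"]}

```bash
mkdir -p pics; ls; python3 - <<'E'
from cell import sensors, vision, env
import cv2, numpy as np
o=sensors.get_obs(); print({k:np.round(v,3).tolist() for k,v in o.items()})
for n in ("scene","top"):
    c=vision.read_camera(n); cv2.imwrite(f"pics/{n}0.png",c["image"][:,:,::-1])
    print(n,c["fx"],c["cx"],c["cy"],np.round(c["R"],4).tolist(),np.round(c["t"],4).tolist(), np.round(-np.array(c["R"]).T@c["t"],3))
print(env.tip_extent)
E
```

```text
pics
{'time_s': 0.0, 'qpos': [-67.487, 18.44, -4.016, 83.174, 1.294, 78.54, -3.259], 'joint_velocities': [0.07, -0.046, 0.011, 0.09, -0.059, -0.015, 0.01], 'effort': [-0.0, -49.129, -0.404, -31.253, -0.064, 0.044, 0.0], 'tool_pos': [0.24, 0.603, 0.229], 'tool_rot': [-179.892, 0.005, 158.298], 'force': [0.248, -0.073, 0.332], 'wrist_torque': [-0.03, -0.012, -0.049], 'grasp_force': 0.0, 'grip_width': 0.087}
scene 624.3161001873219 325.181572946838 236.29144405385534 [[-0.3248, -0.9457, -0.0077], [-0.3769, 0.1369, -0.9161], [0.8674, -0.2947, -0.4009]] [0.0473, 0.3399, 0.9371] [-0.669  0.274  0.687]
top 509.0978416314544 315.0181747207729 241.93321208157275 [[0.0024, -1.0, -0.0089], [-0.9376, 0.0008, -0.3478], [0.3478, 0.0092, -0.9375]] [-0.1471, 0.561, 1.2006] [ 0.109 -0.159  1.319]
0.008
```

View pics/scene0.png

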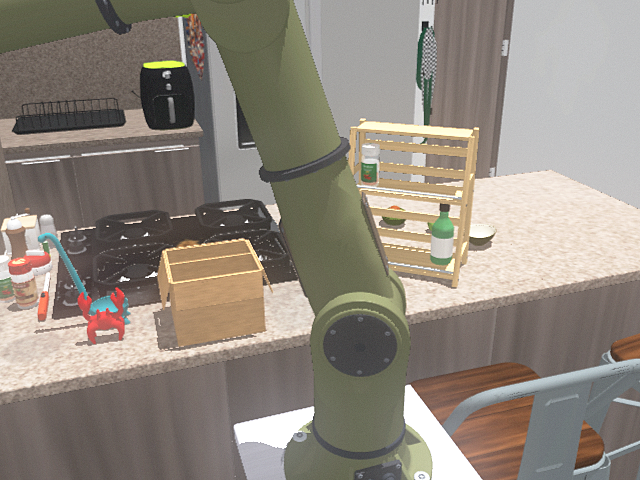

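View pics/top0.png

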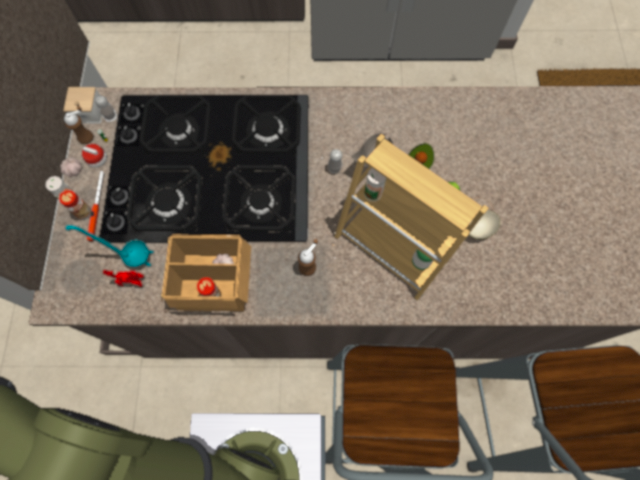

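The scene view shows the carton at about (212,290) and the rack at about (415,200), with the mill hidden behind the arm. The top view shows the mill at (307,260), the jar cap at (206,287) and the rack yawed, with its front to the lower left. I'll enlarge crops of both.

```bash
cat > h.py <<'E'
import numpy as np, cv2
from cell import sensors, vision, env
class Cam:
    def __init__(s,n):
        c=vision.read_camera(n); s.im=c["image"]; s.R=np.array(c["R"]); s.t=np.array(c["t"]); s.K=np.array([[c["fx"],0,c["cx"]],[0,c["fy"],c["cy"]],[0,0,1.]])
        s.P=s.K@np.c_[s.R,s.t]
    def atz(s,u,v,z):
        d=s.R.T@np.linalg.solve(s.K,[u,v,1.]); c=-s.R.T@s.t
        return c+d*(z-c[2])/d[2]
    def proj(s,X):
        p=s.P@np.r_[X,1]; return p[:2]/p[2]
def tri(A,a,B,b):
    X=cv2.triangulatePoints(A.P,B.P,np.array(a,float).reshape(2,1),np.array(b,float).reshape(2,1)).ravel(); return X[:3]/X[3]
def crop(im,x0,y0,w,h,s,fn):
    cv2.imwrite(fn,cv2.resize(im[y0:y0+h,x0:x0+w,::-1],None,fx=s,fy=s,interpolation=cv2.INTER_CUBIC))
E
python3 - <<'E'
from h import *
T=Cam("top");S=Cam("scene")
crop(T.im,290,130,200,150,4,"pics/t1.png")
a=cv2.resize(T.im[225:315,155:325],None,fx=4,fy=4,interpolation=cv2.INTER_CUBIC)
crop(S.im,340,110,150,180,3.3,"pics/s1.png")
cv2.imwrite("pics/t2.png",a[:,:,::-1])
E
```

```text
(no output)
```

View pics/t1.png

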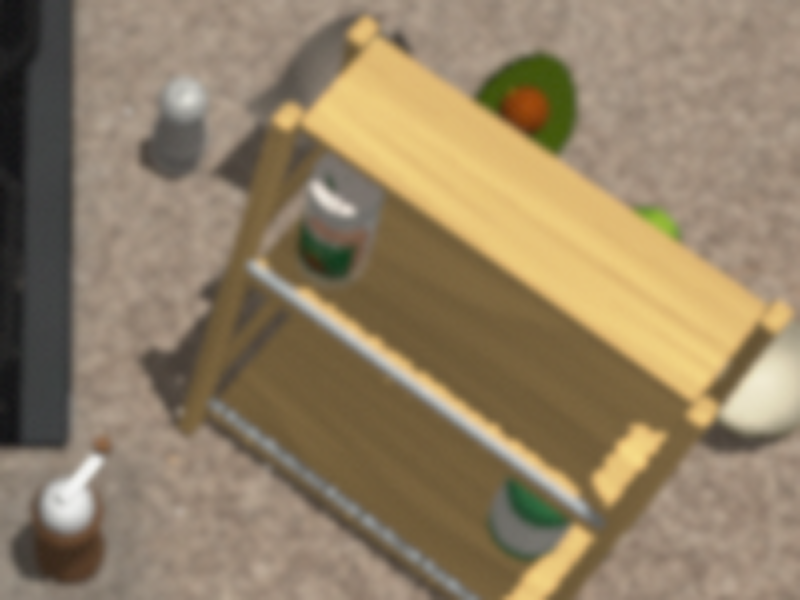

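View pics/s1.png

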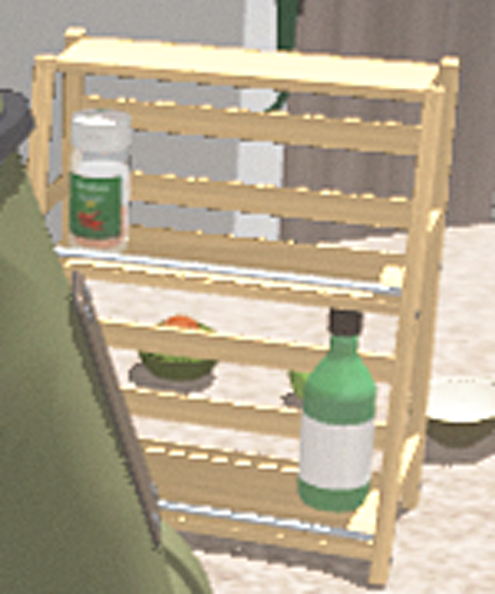

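View pics/t2.png

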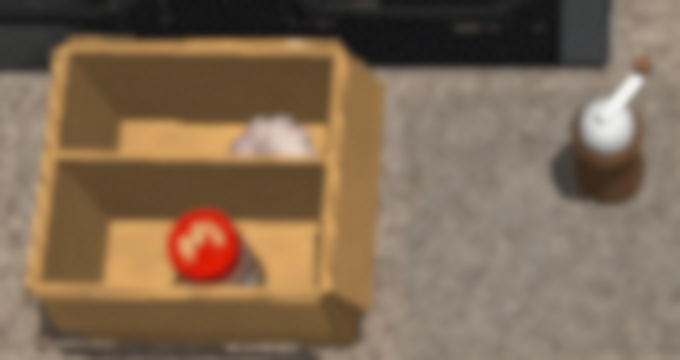

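Top view crops: mill cap at t2 (608,122) and knob at (642,65); jar cap centre at (204,245). Rack rails, post tops and board corners are readable in t1 and s1. I'll fit the rack pose and the objects.

```bash
python3 - <<'E'
from h import *
from scipy.optimize import least_squares
T=Cam("top");S=Cam("scene")
t1=lambda x,y:np.array([290+(x+.5)/4-.5,130+(y+.5)/4-.5])
t2=lambda x,y:np.array([155+(x+.5)/4-.5,225+(y+.5)/4-.5])
s1=lambda x,y:np.array([340+(x+.5)/3.3-.5,110+(y+.5)/3.3-.5])
for n,a,b in [("boardFL",t1(305,118),s1(57,60)),("BL",t1(375,40),s1(88,40)),("FR",t1(692,400),s1(424,85)),("BR",t1(765,312),s1(440,70)),
  ("railUL",t1(252,265),s1(60,250)),("railUR",t1(600,518),s1(397,290))]:
    print(n,np.round(tri(T,a,S,b),3), np.round(T.atz(*a,.34 if 'rail' not in n else .205),3))
obs=[(T,t1(305,118),(-.006,.13,.339)),(T,t1(692,400),(-.006,-.13,.339)),(S,s1(57,60),(-.006,.13,.339)),(S,s1(424,85),(-.006,-.13,.339)),
 (T,t1(252,265),(-.036,.13,.205)),(T,t1(600,518),(-.036,-.13,.205)),(S,s1(397,290),(-.036,-.13,.205)),
 (T,t1(213,402),(-.061,.13,.03)),(S,s1(378,537),(-.061,-.13,.03))]
def W(p,X): c,s=np.cos(p[2]),np.sin(p[2]); return np.array([p[0]+c*X[0]-s*X[1],p[1]+s*X[0]+c*X[1],X[2]])
f=lambda p:np.concatenate([C.proj(W(p,X))-u for C,u,X in obs])
r=least_squares(f,[.6,-.4,-.6],loss='soft_l1'); print("rack",r.x[:2],np.degrees(r.x[2]));print(np.round(f(r.x).reshape(-1,2),1).tolist())
p=r.x
def inv(X): c,s=np.cos(p[2]),np.sin(p[2]); d=X[:2]-p[:2]; return np.round([c*d[0]+s*d[1],-s*d[0]+c*d[1]],3)
print("bottle base", inv(S.atz(*s1(337,500),.024)), "herb base",inv(S.atz(*s1(98,243),.199)))
print("mill cap z.118",T.atz(*t2(608,125),.122),"knob",T.atz(*t2(642,65),.125),"base near edge z0",T.atz(*t2(608,200),.003))
print("jar top z.110",T.atz(*t2(204,245),.11), "cap L/R",T.atz(*t2(167,245),.11),T.atz(*t2(241,245),.11))
print("carton rim L far",T.atz(*t2(60,42),.14),"R far",T.atz(*t2(345,45),.14),"div L",T.atz(*t2(50,155),.14),"div R",T.atz(*t2(325,157),.14),"near L",T.atz(*t2(33,293),.14),"near R",T.atz(*t2(325,298),.14))
for n,a,b in [("cartFR",t2(345,45),(258,242)),("cartFL",t2(60,42),(165,248)),("cartNR",t2(325,298),(266,281))]: print(n,tri(T,a,S,b))
E
```

```text
boardFL [ 0.668 -0.26   0.334] [ 0.665 -0.259  0.34 ]
BL [ 0.716 -0.302  0.335] [ 0.714 -0.3    0.34 ]
FR [ 0.499 -0.455  0.339] [ 0.499 -0.454  0.34 ]
BR [ 0.551 -0.5    0.333] [ 0.549 -0.497  0.34 ]
railUL [ 0.637 -0.246  0.205] [ 0.641 -0.238  0.205]
railUR [ 0.48  -0.435  0.204] [ 0.48  -0.434  0.205]
rack [ 0.58652564 -0.3600855 ] -39.995677000065974
[[-1.4, -0.1], [0.9, 0.4], [-1.1, -1.7], [0.3, 0.1], [-0.4, -0.7], [1.1, 1.8], [1.3, -0.0], [-0.2, -0.7], [-0.9, -0.2]]
bottle base [-0.    -0.091] herb base [0.005 0.098]
mill cap z.118 [ 0.51601711 -0.12611043  0.122     ] knob [ 0.55464768 -0.14715935  0.125     ] base near edge z0 [ 0.50315182 -0.12331448  0.003     ]
jar top z.110 [0.44232258 0.12210014 0.11      ] cap L/R [0.44232329 0.14490612 0.11      ] [0.44232187 0.0993018  0.11      ]
carton rim L far [0.56465756 0.21506015 0.14      ] R far [0.56247887 0.03727779 0.14      ] div L [0.4907814  0.21363848 0.14      ] div R [0.48942535 0.04559009 0.14      ] near L [0.40452579 0.21483595 0.14      ] near R [0.40151607 0.0406165  0.14      ]
cartFR [0.55808124 0.02309153 0.13423922]
cartFL [0.56179096 0.21116788 0.14532861]
cartNR [0.40490468 0.03822857 0.11511027]
```

Rack: (0.587,-0.360), yaw -40°. Rail and board heights triangulate to 0.205 and 0.335, which matches the text. Jar at (0.442,0.122), cap diameter 46 mm (ok). Mill axis near (0.521,-0.128), crank about -29°. Next is a helper that converts target poses into tool-axis shifts.

```bash
cat >> h.py <<'E'
from scipy.spatial.transform import Rotation as Ro
def goal(psi,tau):
    p,t=np.radians([psi,tau]); z=np.array([np.cos(p)*np.cos(t),np.sin(p)*np.cos(t),-np.sin(t)]); y=np.array([-np.sin(p),np.cos(p),0]); return np.c_[np.cross(y,z),y,z]
def plan(pts):
    """pts: (grasp-point xyz in m, psi, tilt below horizontal); prints tool-frame rows"""
    o=sensors.get_obs(); R=Ro.from_euler('xyz',o["tool_rot"],degrees=True).as_matrix(); p=np.array(o["tool_pos"])
    for g,psi,tau in pts:
        G=goal(psi,tau); d=R.T@(np.array(g)+.011*G[:,2]-p)*1000; w=Ro.from_matrix(R.T@G).as_rotvec()
        print("xyz",np.round(d,1).tolist(),"r",np.round(w,3).tolist(),"steps",np.round(max(np.linalg.norm(d)/62.5,np.degrees(np.linalg.norm(w))/10.7),1))
def rk(x,y,z):
    a=np.radians(-40);c,s=np.cos(a),np.sin(a); return [.587+c*x-s*y,-.360+s*x+c*y,z]
def st():
    o=sensors.get_obs(); R=Ro.from_euler('xyz',o["tool_rot"],degrees=True).as_matrix()
    print(o["time_s"],"grasp pt",np.round(np.array(o["tool_pos"])-.011*R[:,2],4),"z",np.round(R[:,2],2),"y",np.round(R[:,1],2),"q",np.round(o["qpos"],0))
E
python3 - <<'E'
from h import *
plan([([.42,.40,.32],0,90),([.45,.0,.32],-20,90),([.40,-.15,.30],-40,75)])
E
```

```text
xyz [-242.2, -122.9, -78.7] r [-0.001, -0.0, -0.379] steps 4.5
xyz [-418.0, -483.5, -78.5] r [-0.001, 0.0, -0.03] steps 10.3
xyz [-429.8, -642.2, -58.8] r [0.041, -0.259, 0.318] steps 12.4
```

Emit:
drive_tool:
  moves:
    - {"x": -242, "y": -123, "z": -79, "rz": -0.38}
    - {"x": -242, "y": -123, "z": -79, "rz": -0.38}
    - {"x": -242, "y": -123, "z": -79, "rz": -0.38}
    - {"x": -242, "y": -123, "z": -79, "rz": -0.38}
    - {"x": -418, "y": -484, "z": -79, "rz": -0.03}
    - {"x": -418, "y": -484, "z": -79, "rz": -0.03}
    - {"x": -418, "y": -484, "z": -79, "rz": -0.03}
    - {"x": -418, "y": -484, "z": -79, "rz": -0.03}
    - {"x": -418, "y": -484, "z": -79, "rz": -0.03}
    - {"x": -418, "y": -484, "z": -79, "rz": -0.03}
    - {"x": -430, "y": -642, "z": -59, "rx": 0.041, "ry": -0.26, "rz": 0.318}
    - {"x": -430, "y": -642, "z": -59, "rx": 0.041, "ry": -0.26, "rz": 0.318}
    - {"x": -430, "y": -642, "z": -59, "rx": 0.041, "ry": -0.26, "rz": 0.318}
    - {"x": -430, "y": -642, "z": -59, "rx": 0.041, "ry": -0.26, "rz": 0.318}
    - {"x": -430, "y": -642, "z": -59, "rx": 0.041, "ry": -0.26, "rz": 0.318}
    - {"x": -430, "y": -642, "z": -59, "rx": 0.041, "ry": -0.26, "rz": 0.318}

```text
invalid input at $.moves[0]: expected keys x, y, z, rx, ry, rz, fingers
```

```bash
python3 - <<'E'
from h import *
st()
S=Cam("scene"); print(S.proj([.521,-.128,0]),S.proj([.521,-.128,.12]))
cv2.imwrite("pics/s2.png",S.im[:,:,::-1])
g=np.array([.521,-.128,.065]); d=goal(-40,35)[:,2]
plan([([.40,-.03,.25],-40,35),(g-.12*d,-40,35)])
E
```

```text
0.3 grasp pt [0.2404 0.6038 0.2412] z [-0. -0. -1.] y [ 0.37  0.93 -0.  ] q [-67.  18.  -4.  83.   1.  79.  -3.]
[324.81148396 291.46238066] [324.38046117 243.60383938]
xyz [-391.3, -532.7, -13.1] r [0.153, -0.951, 0.294] steps 10.6
xyz [-446.6, -548.0, 103.0] r [0.153, -0.951, 0.294] steps 11.4
```

View pics/s2.png

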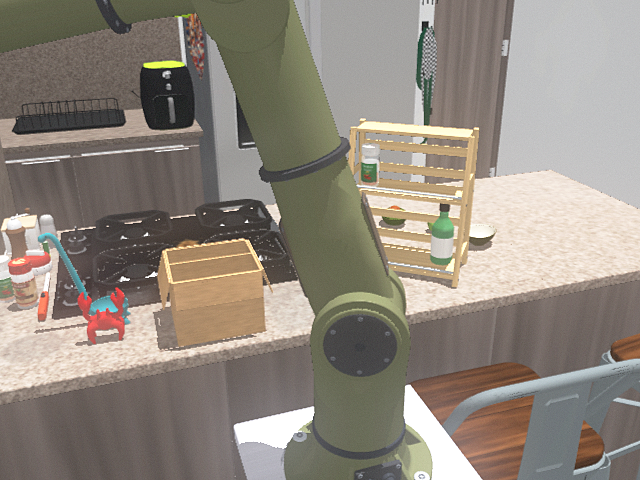

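The move was refused because every key is needed in each row, so this picture shows the unchanged scene with the arm still covering the mill. Resending with full rows.

Emit:
drive_tool:
  moves:
    - {"x": -242, "y": -123, "z": -79, "rx": 0, "ry": 0, "rz": -0.38, "fingers": -1}
    - {"x": -242, "y": -123, "z": -79, "rx": 0, "ry": 0, "rz": -0.38, "fingers": -1}
    - {"x": -242, "y": -123, "z": -79, "rx": 0, "ry": 0, "rz": -0.38, "fingers": -1}
    - {"x": -242, "y": -123, "z": -79, "rx": 0, "ry": 0, "rz": -0.38, "fingers": -1}
    - {"x": -418, "y": -484, "z": -79, "rx": 0, "ry": 0, "rz": -0.03, "fingers": -1}
    - {"x": -418, "y": -484, "z": -79, "rx": 0, "ry": 0, "rz": -0.03, "fingers": -1}
    - {"x": -418, "y": -484, "z": -79, "rx": 0, "ry": 0, "rz": -0.03, "fingers": -1}
    - {"x": -418, "y": -484, "z": -79, "rx": 0, "ry": 0, "rz": -0.03, "fingers": -1}
    - {"x": -418, "y": -484, "z": -79, "rx": 0, "ry": 0, "rz": -0.03, "fingers": -1}
    - {"x": -418, "y": -484, "z": -79, "rx": 0, "ry": 0, "rz": -0.03, "fingers": -1}
    - {"x": -430, "y": -642, "z": -59, "rx": 0.041, "ry": -0.26, "rz": 0.318, "fingers": -1}
    - {"x": -430, "y": -642, "z": -59, "rx": 0.041, "ry": -0.26, "rz": 0.318, "fingers": -1}
    - {"x": -430, "y": -642, "z": -59, "rx": 0.041, "ry": -0.26, "rz": 0.318, "fingers": -1}
    - {"x": -430, "y": -642, "z": -59, "rx": 0.041, "ry": -0.26, "rz": 0.318, "fingers": -1}
    - {"x": -430, "y": -642, "z": -59, "rx": 0.041, "ry": -0.26, "rz": 0.318, "fingers": -1}
    - {"x": -430, "y": -642, "z": -59, "rx": 0.041, "ry": -0.26, "rz": 0.318, "fingers": -1}

```text
time_s: 2.35
tool_pos: [0.4167, -0.1638, 0.2777]
tool_rot: [-179.1, 13.7, 139.1]
force: [-1.2, -1.5, 1.5]
grip_width: 0.0875
grasp_force: 0.0
```

```bash
python3 - <<'E'
from h import *
st()
S=Cam("scene")
cv2.imwrite("pics/s3.png",S.im[:,:,::-1])
c=S.im[225:315,295:355].astype(int); m=(c[:,:,0]-c[:,:,2]>25)&(c[:,:,0]<150)&(c[:,:,0]>c[:,:,1]+15); print("brown px",m.sum())
g=np.array([.521,-.128,.065]); d=goal(-40,35)[:,2]
plan([([.40,-.03,.25],-40,35),(g-.12*d,-40,35)])
E
```

```text
2.35 grasp pt [ 0.4149 -0.162   0.2884] z [ 0.17 -0.17 -0.97] y [ 0.66  0.75 -0.02] q [ 11. -17.   1. 115.   8.  71.  59.]
brown px 243
xyz [100.7, 99.1, 6.4] r [-0.03, -0.73, -0.024] steps 3.9
xyz [71.4, 105.1, 132.5] r [-0.03, -0.73, -0.024] steps 3.9
```

```bash
python3 - <<'E'
from h import *
T=Cam("top"); 
S=Cam("scene"); crop(S.im,285,215,90,110,5,"pics/s3c.png")
g=np.array([.521,-.128,.065]); d=goal(-40,35)[:,2]
plan([(g-.03*d+[0,0,.15],-40,35),(g-.03*d+[0,0,.15],-55,35)])
E
```

```text
xyz [-29.3, 93.0, 56.8] r [-0.014, -0.731, -0.008] steps 3.9
xyz [-29.0, 90.7, 56.7] r [0.136, -0.726, 0.214] steps 4.1
```

View pics/s3c.png

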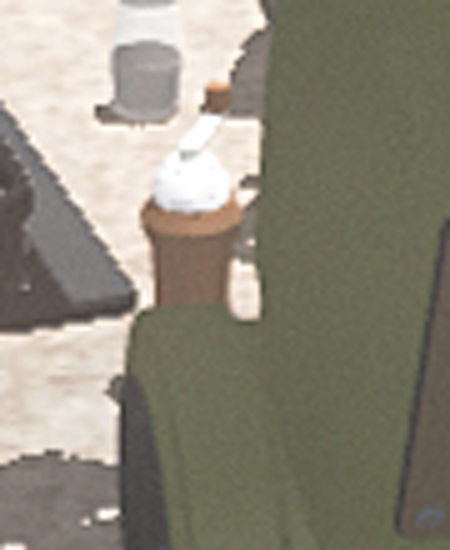

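The mill shows above the shoulder: dome at crop (192,185), collar at (191,212), knob at (216,98). I'll triangulate it and move to the tilted pre-grasp.

```bash
python3 - <<'E'
from h import *
T=Cam("top");S=Cam("scene")
t2=lambda x,y:np.array([155+(x+.5)/4-.5,225+(y+.5)/4-.5])
s=lambda x,y:np.array([285+(x+.5)/5-.5,215+(y+.5)/5-.5])
print("dome",tri(T,t2(608,124),S,s(192,183)),"knob",tri(T,t2(642,65),S,s(216,98)))
for z in (.095,.1,.114): print(z,S.atz(*s(191,212),z))
E
```

```text
dome [ 0.52394503 -0.12556427  0.10059699] knob [ 0.55405823 -0.14737616  0.12631491]
0.095 [ 0.5068709  -0.11927283  0.095     ]
0.1 [ 0.49694384 -0.11595059  0.1       ]
0.114 [ 0.46914808 -0.1066483   0.114     ]
```

Emit:
drive_tool:
  moves:
    - {"x": -29, "y": 93, "z": 57, "rx": -0.014, "ry": -0.73, "rz": -0.008, "fingers": -1}
    - {"x": -29, "y": 93, "z": 57, "rx": -0.014, "ry": -0.73, "rz": -0.008, "fingers": -1}
    - {"x": -29, "y": 93, "z": 57, "rx": -0.014, "ry": -0.73, "rz": -0.008, "fingers": -1}
    - {"x": -29, "y": 93, "z": 57, "rx": -0.014, "ry": -0.73, "rz": -0.008, "fingers": -1}
    - {"x": -29, "y": 93, "z": 57, "rx": -0.014, "ry": -0.73, "rz": -0.008, "fingers": -1}
    - {"x": -29, "y": 93, "z": 57, "rx": -0.014, "ry": -0.73, "rz": -0.008, "fingers": -1}
    - {"x": -29, "y": 93, "z": 57, "rx": -0.014, "ry": -0.73, "rz": -0.008, "fingers": -1}

```text
time_s: 3.48
tool_pos: [0.5171, -0.1075, 0.2241]
tool_rot: [-179.6, 55.1, 141.0]
force: [-0.6, 0.1, 0.5]
grip_width: 0.0872
grasp_force: 0.0
```

```bash
python3 - <<'E'
from h import *
st()
E
```

```text
3.475 grasp pt [ 0.5102 -0.1018  0.2303] z [ 0.63 -0.52 -0.57] y [ 0.63  0.77 -0.  ] q [ -9. -17. -10. 138.  66.  47. -12.]
```

```bash
python3 - <<'E'
from h import *
g=np.array([.522,-.127,.062]); d=goal(-45,35)[:,2]
plan([(g-.06*d+[0,0,.09],-45,35),(g-.06*d+[0,0,.03],-45,35)])
E
```

```text
xyz [49.7, -7.8, 5.6] r [0.08, 0.001, 0.06] steps 0.8
xyz [98.9, -7.6, 40.0] r [0.08, 0.001, 0.06] steps 1.7
```

Emit:
drive_tool:
  moves:
    - {"x": 50, "y": -8, "z": 6, "rx": 0.08, "ry": 0, "rz": 0.06, "fingers": -1}
    - {"x": 50, "y": -8, "z": 6, "rx": 0.08, "ry": 0, "rz": 0.06, "fingers": -1}
    - {"x": 50, "y": -8, "z": 6, "rx": 0.08, "ry": 0, "rz": 0.06, "fingers": -1}
    - {"x": 99, "y": -8, "z": 40, "rx": 0.08, "ry": 0, "rz": 0.06, "fingers": -1}
    - {"x": 99, "y": -8, "z": 40, "rx": 0.08, "ry": 0, "rz": 0.06, "fingers": -1}
    - {"x": 99, "y": -8, "z": 40, "rx": 0.08, "ry": 0, "rz": 0.06, "fingers": -1}
    - {"x": 99, "y": -8, "z": 40, "rx": 0.08, "ry": 0, "rz": 0.06, "fingers": -1}

```text
time_s: 4.35
tool_pos: [0.4983, -0.1049, 0.1363]
tool_rot: [-177.8, 56.3, 136.3]
force: [-0.8, -0.4, 0.3]
grip_width: 0.0872
grasp_force: 0.0
```

```bash
python3 - <<'E'
from h import *
st()
g=np.array([.522,-.127,.062]); d=goal(-45,35)[:,2]
plan([(g-.06*d+[0,0,.03],-45,35),(g-.03*d+[0,0,.01],-45,35),(g,-45,35),(g,-45,50)])
E
```

```text
4.35 grasp pt [ 0.4919 -0.0983  0.1424] z [ 0.57 -0.6  -0.55] y [ 0.71  0.7  -0.02] q [ 43.  -5. -66. 140.  75.  49. -35.]
xyz [17.8, 1.4, 2.6] r [-0.02, 0.022, 0.012] steps 0.3
xyz [35.1, 2.5, 43.7] r [-0.02, 0.022, 0.012] steps 0.9
xyz [44.0, 3.3, 79.2] r [-0.02, 0.022, 0.012] steps 1.5
xyz [46.9, 3.3, 78.8] r [-0.021, 0.284, 0.01] steps 1.5
```

Emit:
drive_tool:
  moves:
    - {"x": 35, "y": 2.5, "z": 44, "rx": -0.02, "ry": 0.02, "rz": 0.01, "fingers": -1}
    - {"x": 35, "y": 2.5, "z": 44, "rx": -0.02, "ry": 0.02, "rz": 0.01, "fingers": -1}
    - {"x": 35, "y": 2.5, "z": 44, "rx": -0.02, "ry": 0.02, "rz": 0.01, "fingers": -1}
    - {"x": 35, "y": 2.5, "z": 44, "rx": -0.02, "ry": 0.02, "rz": 0.01, "fingers": -1}
    - {"x": 44, "y": 3.3, "z": 79, "rx": -0.02, "ry": 0.02, "rz": 0.01, "fingers": -1}
    - {"x": 44, "y": 3.3, "z": 79, "rx": -0.02, "ry": 0.02, "rz": 0.01, "fingers": -1}
    - {"x": 44, "y": 3.3, "z": 79, "rx": -0.02, "ry": 0.02, "rz": 0.01, "fingers": -1}
    - {"x": 44, "y": 3.3, "z": 79, "rx": -0.02, "ry": 0.02, "rz": 0.01, "fingers": -1}

```text
time_s: 5.35
tool_pos: [0.5278, -0.1319, 0.056]
tool_rot: [-179.8, 55.2, 135.4]
force: [0.7, 0.4, -0.3]
grip_width: 0.0869
grasp_force: 0.0
```

```bash
python3 - <<'E'
from h import *
st()
T=Cam("top"); crop(T.im,220,190,200,150,4,"pics/t4.png")
g=np.array([.522,-.127,.062]); d=goal(-45,35)[:,2]
plan([(g,-45,35)])
E
```

```text
5.35 grasp pt [ 0.5214 -0.1255  0.0623] z [ 0.58 -0.58 -0.57] y [ 0.7   0.71 -0.  ] q [ 51.  28. -71. 140. 104.  69. -48.]
xyz [-0.8, -0.5, 1.3] r [0.002, 0.003, 0.004] steps 0.0
```

View pics/t4.png

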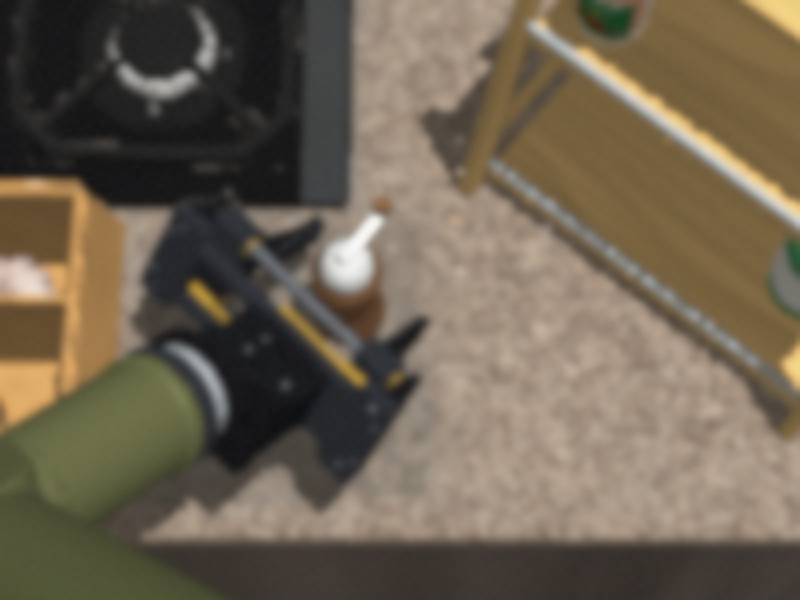

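Fingers straddle the mill body (crop about (350,290)) and the hand clears the carton flap. Closing.

Emit:
drive_tool:
  force: 25
  moves:
    - {"x": 0, "y": 0, "z": 0, "rx": 0, "ry": 0, "rz": 0, "fingers": 1}
    - {"x": 0, "y": 0, "z": 0, "rx": 0, "ry": 0, "rz": 0, "fingers": 1}
    - {"x": 0, "y": 0, "z": 0, "rx": 0, "ry": 0, "rz": 0, "fingers": 1}
    - {"x": 0, "y": 0, "z": 0, "rx": 0, "ry": 0, "rz": 0, "fingers": 1}
    - {"x": 0, "y": 0, "z": 0, "rx": 0, "ry": 0, "rz": 0, "fingers": 1}
    - {"x": 0, "y": 0, "z": 0, "rx": 0, "ry": 0, "rz": 0, "fingers": 1}
    - {"x": 0, "y": 0, "z": 0, "rx": 0, "ry": 0, "rz": 0, "fingers": 1}
    - {"x": 0, "y": 0, "z": 0, "rx": 0, "ry": 0, "rz": 0, "fingers": 1}

```text
time_s: 6.4
tool_pos: [0.5275, -0.1321, 0.0545]
tool_rot: [-179.8, 55.0, 135.3]
force: [2.0, 1.5, 0.8]
grip_width: 0.039
grasp_force: 24.5
```

```bash
python3 - <<'E'
from h import *
st()
o=sensors.get_obs(); R=Ro.from_euler('xyz',o["tool_rot"],degrees=True).as_matrix(); g=np.array(o["tool_pos"])-.011*R[:,2]
zg=g[2]
plan([(g+[0,0,.045],-45,35),(rk(-.13,.02,zg+.022+.018),-40,35),(rk(-.02,.02,zg+.022+.018),-40,35),(rk(-.02,.02,zg+.022),-40,35)])
E
```

```text
6.4 grasp pt [ 0.5211 -0.1257  0.0608] z [ 0.58 -0.58 -0.57] y [ 0.7   0.71 -0.  ] q [ 51.  28. -71. 140. 104.  69. -48.]
xyz [-36.9, -0.1, -25.8] r [0.002, 0.001, 0.003] steps 0.7
xyz [-78.8, -110.0, 43.3] r [-0.07, 0.0, -0.047] steps 2.3
xyz [-141.7, -100.8, 133.1] r [-0.07, 0.0, -0.047] steps 3.5
xyz [-126.9, -100.8, 143.4] r [-0.07, 0.0, -0.047] steps 3.5
```

Width 39 is less than 46, so I'll check whether the mill shifted, by the white dome and knob in the top view.

```bash
cat >> h.py <<'E'
def dome(C,u0,u1,v0,v1):
    c=C.im[v0:v1,u0:u1].astype(int); m=(c.min(2)>205)&(c.max(2)-c.min(2)<25); ys,xs=np.nonzero(m); 
    return (xs.mean()+u0,ys.mean()+v0,m.sum(),xs.min()+u0,xs.max()+u0,ys.min()+v0,ys.max()+v0) if len(xs) else None
E
python3 - <<'E'
from h import *
T=Cam("top"); print("now",dome(T,290,325,235,275))
im=cv2.imread("pics/top0.png")[:,:,::-1]
class A: pass
A.im=im; print("start",dome(A,290,325,235,275))
a=cv2.resize(im[225:295,270:350],None,fx=5,fy=5,interpolation=3);b=cv2.resize(T.im[225:295,270:350],None,fx=5,fy=5,interpolation=3)
cv2.imwrite("pics/ab.png",np.hstack([a,b])[:,:,::-1])
E
```

```text
now (np.float64(309.7894736842105), np.float64(254.55789473684212), np.int64(95), np.int64(304), np.int64(316), np.int64(246), np.int64(261))
start (np.float64(308.325), np.float64(252.7125), np.int64(80), np.int64(303), np.int64(314), np.int64(244), np.int64(259))
```

View pics/ab.png

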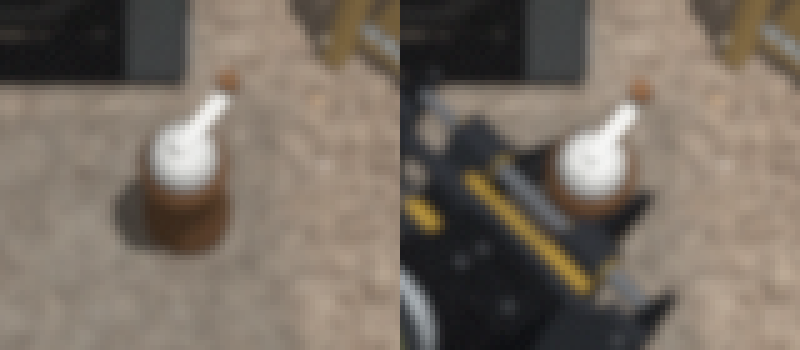

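The mill was only centred (about 5 mm shift along the closing line) and still stands upright. The 39 mm matches its visible waist. Lifting.

Emit:
drive_tool:
  moves:
    - {"x": -37, "y": 0, "z": -26, "rx": 0, "ry": 0, "rz": 0, "fingers": 1}
    - {"x": -37, "y": 0, "z": -26, "rx": 0, "ry": 0, "rz": 0, "fingers": 1}
    - {"x": -37, "y": 0, "z": -26, "rx": 0, "ry": 0, "rz": 0, "fingers": 1}
    - {"x": -79, "y": -110, "z": 43, "rx": -0.07, "ry": 0, "rz": -0.047, "fingers": 1}
    - {"x": -79, "y": -110, "z": 43, "rx": -0.07, "ry": 0, "rz": -0.047, "fingers": 1}
    - {"x": -79, "y": -110, "z": 43, "rx": -0.07, "ry": 0, "rz": -0.047, "fingers": 1}
    - {"x": -79, "y": -110, "z": 43, "rx": -0.07, "ry": 0, "rz": -0.047, "fingers": 1}
    - {"x": -79, "y": -110, "z": 43, "rx": -0.07, "ry": 0, "rz": -0.047, "fingers": 1}

```text
time_s: 7.45
tool_pos: [0.5273, -0.2706, 0.0971]
tool_rot: [-179.6, 54.0, 140.0]
force: [-0.6, -0.2, -3.8]
grip_width: 0.0387
grasp_force: 24.9
```

```bash
python3 - <<'E'
from h import *
st(); print(sensors.get_obs()["grip_width"])
T=Cam("top");S=Cam("scene")
o=sensors.get_obs(); R=Ro.from_euler('xyz',o["tool_rot"],degrees=True).as_matrix(); g=np.array(o["tool_pos"])-.011*R[:,2]
u,v=T.proj(g+[0,0,.055]); u,v=int(u),int(v); print("exp",u,v,dome(T,u-18,u+18,v-20,v+20))
zg=.0608
plan([(rk(-.13,.02,zg+.022+.018),-40,35),(rk(-.02,.02,zg+.022+.018),-40,35),(rk(-.02,.02,zg+.022),-40,35)])
E
```

```text
7.45 grasp pt [ 0.5205 -0.2649  0.1035] z [ 0.62 -0.53 -0.59] y [ 0.65  0.76 -0.  ] q [ 90.  10. -79. 140. 116.  34. -40.]
0.038684470417742194
exp 363 249 (np.float64(366.2043010752688), np.float64(248.88172043010752), np.int64(93), np.int64(361), np.int64(372), np.int64(240), np.int64(255))
xyz [12.9, -10.7, -12.6] r [-0.006, -0.016, 0.002] steps 0.3
xyz [-51.7, -10.2, 76.5] r [-0.006, -0.016, 0.002] steps 1.5
xyz [-37.1, -10.1, 87.0] r [-0.006, -0.016, 0.002] steps 1.5
```

Emit:
drive_tool:
  moves:
    - {"x": -20, "y": -10, "z": 20, "rx": -0.006, "ry": -0.016, "rz": 0, "fingers": 1}
    - {"x": -20, "y": -10, "z": 20, "rx": -0.006, "ry": -0.016, "rz": 0, "fingers": 1}
    - {"x": -35, "y": -10, "z": 50, "rx": -0.006, "ry": -0.016, "rz": 0, "fingers": 1}
    - {"x": -35, "y": -10, "z": 50, "rx": -0.006, "ry": -0.016, "rz": 0, "fingers": 1}
    - {"x": -35, "y": -10, "z": 50, "rx": -0.006, "ry": -0.016, "rz": 0, "fingers": 1}

```text
time_s: 8.18
tool_pos: [0.5671, -0.3176, 0.0967]
tool_rot: [-179.8, 55.0, 140.1]
force: [0.3, 0.1, -2.2]
grip_width: 0.0387
grasp_force: 24.9
```

```bash
cat >> h.py <<'E'
def inrack():
    o=sensors.get_obs(); R=Ro.from_euler('xyz',o["tool_rot"],degrees=True).as_matrix(); g=np.array(o["tool_pos"])-.011*R[:,2]
    a=np.radians(-40);c,s=np.cos(a),np.sin(a);d=g[:2]-[.587,-.36]; print("rack",np.round([c*d[0]+s*d[1],-s*d[0]+c*d[1],g[2]],4))
E
python3 - <<'E'
from h import *
st(); inrack()
zg=.0608
plan([(rk(-.02,.02,zg+.022+.018),-40,35),(rk(-.02,.02,zg+.022),-40,35)])
E
```

```text
8.175 grasp pt [ 0.5603 -0.3118  0.103 ] z [ 0.63 -0.53 -0.57] y [ 0.64  0.77 -0.  ] q [ 84.  21. -71. 134. 122.  38. -35.]
rack [-0.0515  0.0197  0.103 ]
xyz [-16.2, 0.3, 27.1] r [-0.001, -0.0, 0.001] steps 0.5
xyz [-1.5, 0.3, 37.4] r [-0.001, -0.0, 0.001] steps 0.6
```

Emit:
drive_tool:
  moves:
    - {"x": -8, "y": 0, "z": 14, "rx": 0, "ry": 0, "rz": 0, "fingers": 1}
    - {"x": -16, "y": 0, "z": 27, "rx": 0, "ry": 0, "rz": 0, "fingers": 1}
    - {"x": -16, "y": 0, "z": 27, "rx": 0, "ry": 0, "rz": 0, "fingers": 1}
    - {"x": -11, "y": 0, "z": 31, "rx": 0, "ry": 0, "rz": 0, "fingers": 1}
    - {"x": -6, "y": 0, "z": 34, "rx": 0, "ry": 0, "rz": 0, "fingers": 1}
    - {"x": -3, "y": 0, "z": 36, "rx": 0, "ry": 0, "rz": 0, "fingers": 1}
    - {"x": -3, "y": 0, "z": 36, "rx": 0, "ry": 0, "rz": 0, "fingers": 1}

```text
time_s: 9.05
tool_pos: [0.5906, -0.3398, 0.0788]
tool_rot: [-179.8, 55.0, 140.0]
force: [-1.0, 0.1, -2.3]
grip_width: 0.0384
grasp_force: 24.9
```

```bash
python3 - <<'E'
from h import *
st(); inrack()
plan([(rk(-.02,.02,.0818),-40,35)])
E
```

```text
9.05 grasp pt [ 0.5837 -0.334   0.0851] z [ 0.63 -0.53 -0.57] y [ 0.64  0.76 -0.  ] q [ 80.  28. -66. 131. 125.  41. -33.]
rack [-0.0192  0.0178  0.0851]
xyz [3.1, 2.2, 1.2] r [-0.004, 0.001, 0.0] steps 0.1
```

Lower in small steps until contact shows.

Emit:
drive_tool:
  moves:
    - {"x": 1.6, "y": 0, "z": 1.2, "rx": 0, "ry": 0, "rz": 0, "fingers": 1}
    - {"x": 1.6, "y": 0, "z": 1.2, "rx": 0, "ry": 0, "rz": 0, "fingers": 1}
    - {"x": 2.5, "y": 0, "z": 1.7, "rx": 0, "ry": 0, "rz": 0, "fingers": 1}
    - {"x": 2.5, "y": 0, "z": 1.7, "rx": 0, "ry": 0, "rz": 0, "fingers": 1}

```text
time_s: 9.55
tool_pos: [0.5909, -0.3402, 0.0765]
tool_rot: [-179.7, 55.1, 140.0]
force: [-1.2, 0.1, -2.1]
grip_width: 0.0389
grasp_force: 24.9
```

Emit:
drive_tool:
  moves:
    - {"x": 0.8, "y": 0, "z": 0.6, "rx": 0, "ry": 0, "rz": 0, "fingers": 1}
    - {"x": 0.8, "y": 0, "z": 0.6, "rx": 0, "ry": 0, "rz": 0, "fingers": 1}
    - {"x": 1.6, "y": 0, "z": 1.2, "rx": 0, "ry": 0, "rz": 0, "fingers": 1}
    - {"x": 1.6, "y": 0, "z": 1.2, "rx": 0, "ry": 0, "rz": 0, "fingers": 1}

```text
time_s: 10.05
tool_pos: [0.5917, -0.3407, 0.0757]
tool_rot: [-179.7, 55.2, 140.1]
force: [-0.6, -0.1, 2.3]
grip_width: 0.0387
grasp_force: 24.4
```

Emit:
drive_tool:
  moves:
    - {"x": 0, "y": 0, "z": 0, "rx": 0, "ry": 0, "rz": 0, "fingers": 0}
    - {"x": 0, "y": 0, "z": 0, "rx": 0, "ry": 0, "rz": 0, "fingers": -1}
    - {"x": 0, "y": 0, "z": 0, "rx": 0, "ry": 0, "rz": 0, "fingers": -1}
    - {"x": 0, "y": 0, "z": 0, "rx": 0, "ry": 0, "rz": 0, "fingers": -1}
    - {"x": 0, "y": 0, "z": 0, "rx": 0, "ry": 0, "rz": 0, "fingers": -1}
    - {"x": 0, "y": 0, "z": -20, "rx": 0, "ry": 0, "rz": 0, "fingers": -1}
    - {"x": 0, "y": 0, "z": -50, "rx": 0, "ry": 0, "rz": 0, "fingers": -1}
    - {"x": 0, "y": 0, "z": -90, "rx": 0, "ry": 0, "rz": 0, "fingers": -1}
    - {"x": 0, "y": 0, "z": -90, "rx": 0, "ry": 0, "rz": 0, "fingers": -1}

```text
time_s: 11.18
tool_pos: [0.5341, -0.2922, 0.1268]
tool_rot: [-179.3, 55.2, 140.4]
force: [0.1, 0.2, 0.1]
grip_width: 0.087
grasp_force: 0.0
```

```bash
python3 - <<'E'
from h import *
st(); inrack(); T=Cam("top");S=Cam("scene")
a=np.array(rk(-.02,.02,.022+.12)); print(S.proj(a),T.proj(a))
u,v=S.proj(a).astype(int); print("scene dome",dome(S,u-12,u+12,v-14,v+20))
cv2.imwrite("pics/chk.png",cv2.resize(S.im[100:300,300:500],None,fx=3,fy=3)[:,:,::-1])
plan([([.40,-.20,.32],-40,50),([.46,-.15,.34],-25,80),([.442,.122,.30],0,90),([.442,.122,.097],0,90)])
E
```

```text
11.175 grasp pt [ 0.5272 -0.2864  0.133 ] z [ 0.63 -0.53 -0.57] y [ 0.64  0.76 -0.01] q [ 93.  -0. -77. 139. 118.  23. -44.]
rack [-0.0932  0.018   0.133 ]
[396.73235281 212.80947753] [389.24925733 227.18044815]
scene dome None
xyz [-63.3, -16.9, -232.7] r [-0.007, 0.266, 0.004] steps 3.9
xyz [-83.0, 60.4, -236.2] r [-0.153, 0.784, -0.224] steps 4.4
xyz [57.6, 256.5, -371.1] r [-0.344, 0.92, -0.641] steps 7.3
xyz [224.4, 258.1, -255.3] r [-0.344, 0.92, -0.641] steps 6.8
```

Emit:
drive_tool:
  moves:
    - {"x": -30, "y": 0, "z": -90, "rx": 0, "ry": 0, "rz": 0, "fingers": -1}
    - {"x": -30, "y": 0, "z": -90, "rx": 0, "ry": 0, "rz": 0, "fingers": -1}
    - {"x": -83, "y": 60, "z": -236, "rx": -0.153, "ry": 0.784, "rz": -0.224, "fingers": -1}
    - {"x": -83, "y": 60, "z": -236, "rx": -0.153, "ry": 0.784, "rz": -0.224, "fingers": -1}
    - {"x": -83, "y": 60, "z": -236, "rx": -0.153, "ry": 0.784, "rz": -0.224, "fingers": -1}
    - {"x": -83, "y": 60, "z": -236, "rx": -0.153, "ry": 0.784, "rz": -0.224, "fingers": -1}
    - {"x": -83, "y": 60, "z": -236, "rx": -0.153, "ry": 0.784, "rz": -0.224, "fingers": -1}
    - {"x": -83, "y": 60, "z": -236, "rx": -0.153, "ry": 0.784, "rz": -0.224, "fingers": -1}
    - {"x": -83, "y": 60, "z": -236, "rx": -0.153, "ry": 0.784, "rz": -0.224, "fingers": -1}

```text
time_s: 12.4
tool_pos: [0.4627, -0.1485, 0.3308]
tool_rot: [-178.5, 15.2, 153.5]
force: [0.7, -1.4, -0.3]
grip_width: 0.087
grasp_force: 0.0
```

```bash
python3 - <<'E'
from h import *
st(); 
S=Cam("scene");T=Cam("top")
for z in (.022+.1,.022+.12):
  a=np.array(rk(-.02,.02,z)); print(S.proj(a),T.proj(a))
u,v=S.proj(a).astype(int); print("scene dome",dome(S,u-12,u+12,v-18,v+25))
u,v=T.proj(a).astype(int); print("top dome",dome(T,u-12,u+12,v-10,v+22))
cv2.imwrite("pics/chk.png",np.hstack([cv2.resize(S.im[100:300,330:490],None,fx=2.5,fy=2.5),cv2.resize(T.im[180:300,320:440],None,fx=4,fy=4)[:480][:500] if 0 else cv2.resize(T.im[180:300,330:430],None,fx=500/120,fy=500/120)])[:,:,::-1])
plan([([.45,.10,.30],0,90),([.442,.122,.30],0,90),([.442,.122,.18],0,90)])
E
```

```text
12.4 grasp pt [ 0.4602 -0.1469  0.3414] z [ 0.22 -0.14 -0.96] y [ 0.45  0.89 -0.03] q [ 16. -15.  -4. 107.   4.  73.  74.]
[396.41245905 220.59722311] [388.23789124 230.14809035]
[396.73235281 212.80947753] [389.24925733 227.18044815]
scene dome None
top dome None
xyz [133.5, 219.1, 0.7] r [-0.09, 0.257, -0.471] steps 4.1
xyz [150.0, 235.0, -4.3] r [-0.09, 0.257, -0.471] steps 4.5
xyz [181.8, 238.2, 111.4] r [-0.09, 0.257, -0.471] steps 5.1
```

Emit:
drive_tool:
  moves:
    - {"x": 150, "y": 235, "z": -4, "rx": -0.09, "ry": 0.257, "rz": -0.471, "fingers": -1}
    - {"x": 150, "y": 235, "z": -4, "rx": -0.09, "ry": 0.257, "rz": -0.471, "fingers": -1}
    - {"x": 150, "y": 235, "z": -4, "rx": -0.09, "ry": 0.257, "rz": -0.471, "fingers": -1}
    - {"x": 150, "y": 235, "z": -4, "rx": -0.09, "ry": 0.257, "rz": -0.471, "fingers": -1}
    - {"x": 150, "y": 235, "z": -4, "rx": -0.09, "ry": 0.257, "rz": -0.471, "fingers": -1}
    - {"x": 150, "y": 235, "z": -4, "rx": -0.09, "ry": 0.257, "rz": -0.471, "fingers": -1}
    - {"x": 182, "y": 238, "z": 111, "rx": -0.09, "ry": 0.257, "rz": -0.471, "fingers": -1}
    - {"x": 182, "y": 238, "z": 111, "rx": -0.09, "ry": 0.257, "rz": -0.471, "fingers": -1}
    - {"x": 182, "y": 238, "z": 111, "rx": -0.09, "ry": 0.257, "rz": -0.471, "fingers": -1}
    - {"x": 182, "y": 238, "z": 111, "rx": -0.09, "ry": 0.257, "rz": -0.471, "fingers": -1}

```text
time_s: 13.75
tool_pos: [0.4414, 0.1218, 0.1682]
tool_rot: [-179.9, 0.1, 179.9]
force: [1.5, 0.1, 0.8]
grip_width: 0.0868
grasp_force: 0.0
```

```bash
python3 - <<'E'
from h import *
st(); plan([([.4423,.122,.101],0,90)])
E
```

```text
13.75 grasp pt [0.4414 0.1218 0.1792] z [ 0. -0. -1.] y [ 0.  1. -0.] q [  1.  -2. -20. 113.  -1.  68.  72.]
xyz [-0.7, 0.4, 78.2] r [-0.002, 0.003, -0.002] steps 1.3
```

Emit:
drive_tool:
  force: 20
  moves:
    - {"x": 0, "y": 0, "z": 40, "rx": 0, "ry": 0, "rz": 0, "fingers": -1}
    - {"x": -1, "y": 0, "z": 78, "rx": 0, "ry": 0, "rz": 0, "fingers": -1}
    - {"x": -1, "y": 0, "z": 78, "rx": 0, "ry": 0, "rz": 0, "fingers": -1}
    - {"x": -1, "y": 0, "z": 78, "rx": 0, "ry": 0, "rz": 0, "fingers": -1}
    - {"x": -1, "y": 0, "z": 78, "rx": 0, "ry": 0, "rz": 0, "fingers": 1}
    - {"x": -1, "y": 0, "z": 78, "rx": 0, "ry": 0, "rz": 0, "fingers": 1}
    - {"x": -1, "y": 0, "z": 78, "rx": 0, "ry": 0, "rz": 0, "fingers": 1}
    - {"x": -1, "y": 0, "z": 78, "rx": 0, "ry": 0, "rz": 0, "fingers": 1}
    - {"x": -1, "y": 0, "z": 78, "rx": 0, "ry": 0, "rz": 0, "fingers": 1}
    - {"x": -1, "y": 0, "z": 78, "rx": 0, "ry": 0, "rz": 0, "fingers": 1}
    - {"x": -1, "y": 0, "z": 78, "rx": 0, "ry": 0, "rz": 0, "fingers": 1}

```text
time_s: 15.12
tool_pos: [0.4413, 0.1224, 0.0888]
tool_rot: [-179.9, 0.1, 180.0]
force: [0.1, -0.0, -0.6]
grip_width: 0.0439
grasp_force: 20.0
```

```bash
python3 - <<'E'
from h import *
st(); print(rk(-.126,.077,0))
zg=sensors.get_obs()["tool_pos"][2]+.011
plan([([.4423,.122,zg+.17],0,90),([.48,0,zg+.17],-20,90),([.54,-.22,zg+.17],-40,90),([.54,-.22,zg-.003],-40,90)])
E
```

```text
15.125 grasp pt [0.4413 0.1224 0.0998] z [ 0. -0. -1.] y [ 0.  1. -0.] q [  1.   3. -20. 118.   1.  59.  70.]
[np.float64(0.5399730461128722), np.float64(-0.22002333905933472), 0]
xyz [-1.2, -0.7, -170.0] r [-0.002, 0.001, -0.001] steps 2.7
xyz [-39.0, -122.7, -169.7] r [-0.002, 0.001, 0.348] steps 3.4
xyz [-99.2, -342.6, -169.3] r [-0.001, 0.002, 0.697] steps 6.3
xyz [-99.0, -342.3, 3.7] r [-0.001, 0.002, 0.697] steps 5.7
```

Emit:
drive_tool:
  moves:
    - {"x": 0, "y": 0, "z": -50, "rx": 0, "ry": 0, "rz": 0, "fingers": 1}
    - {"x": 0, "y": 0, "z": -110, "rx": 0, "ry": 0, "rz": 0, "fingers": 1}
    - {"x": 0, "y": 0, "z": -170, "rx": 0, "ry": 0, "rz": 0, "fingers": 1}
    - {"x": 0, "y": 0, "z": -170, "rx": 0, "ry": 0, "rz": 0, "fingers": 1}
    - {"x": -39, "y": -123, "z": -170, "rx": 0, "ry": 0, "rz": 0.348, "fingers": 1}
    - {"x": -39, "y": -123, "z": -170, "rx": 0, "ry": 0, "rz": 0.348, "fingers": 1}
    - {"x": -39, "y": -123, "z": -170, "rx": 0, "ry": 0, "rz": 0.348, "fingers": 1}
    - {"x": -99, "y": -342, "z": -170, "rx": 0, "ry": 0, "rz": 0.697, "fingers": 1}
    - {"x": -99, "y": -342, "z": -170, "rx": 0, "ry": 0, "rz": 0.697, "fingers": 1}
    - {"x": -99, "y": -342, "z": -170, "rx": 0, "ry": 0, "rz": 0.697, "fingers": 1}
    - {"x": -99, "y": -342, "z": -170, "rx": 0, "ry": 0, "rz": 0.697, "fingers": 1}
    - {"x": -99, "y": -342, "z": -170, "rx": 0, "ry": 0, "rz": 0.697, "fingers": 1}
    - {"x": -99, "y": -342, "z": -170, "rx": 0, "ry": 0, "rz": 0.697, "fingers": 1}
    - {"x": -99, "y": -342, "z": -110, "rx": 0, "ry": 0, "rz": 0.697, "fingers": 1}
    - {"x": -99, "y": -342, "z": -50, "rx": 0, "ry": 0, "rz": 0.697, "fingers": 1}
    - {"x": -99, "y": -342, "z": -16, "rx": 0, "ry": 0, "rz": 0.697, "fingers": 1}
    - {"x": -99, "y": -342, "z": -4, "rx": 0, "ry": 0, "rz": 0.697, "fingers": 1}
    - {"x": -99, "y": -342, "z": -4, "rx": 0, "ry": 0, "rz": 0.697, "fingers": 1}

```text
time_s: 17.38
tool_pos: [0.5401, -0.2186, 0.0937]
tool_rot: [-180.0, 0.1, 140.1]
force: [-0.2, -0.3, -0.8]
grip_width: 0.0437
grasp_force: 20.0
```

```bash
python3 - <<'E'
from h import *
st(); print(sensors.get_obs()["grip_width"])
plan([([.54,-.22,.0958],-40,90)])
E
```

```text
17.375 grasp pt [ 0.5401 -0.2186  0.1047] z [ 0. -0. -1.] y [ 0.64  0.77 -0.  ] q [ 20.  16.  -1. 102.   0.  62.  69.]
0.04366135455689413
xyz [-0.7, -1.1, 8.9] r [-0.001, 0.002, 0.002] steps 0.1
```

Emit:
drive_tool:
  moves:
    - {"x": 0, "y": 0, "z": 5, "rx": 0, "ry": 0, "rz": 0, "fingers": 1}
    - {"x": 0, "y": 0, "z": 8, "rx": 0, "ry": 0, "rz": 0, "fingers": 1}
    - {"x": 0, "y": 0, "z": 9, "rx": 0, "ry": 0, "rz": 0, "fingers": 1}
    - {"x": 0, "y": 0, "z": 9, "rx": 0, "ry": 0, "rz": 0, "fingers": 1}
    - {"x": 0, "y": 0, "z": 10, "rx": 0, "ry": 0, "rz": 0, "fingers": 1}
    - {"x": 0, "y": 0, "z": 10, "rx": 0, "ry": 0, "rz": 0, "fingers": 1}

```text
time_s: 18.12
tool_pos: [0.5407, -0.2203, 0.0847]
tool_rot: [-180.0, 0.2, 140.0]
force: [-1.0, -0.6, 4.8]
grip_width: 0.044
grasp_force: 19.9
```

Emit:
drive_tool:
  moves:
    - {"x": 0, "y": 0, "z": 0, "rx": 0, "ry": 0, "rz": 0, "fingers": 0}
    - {"x": 0, "y": 0, "z": 0, "rx": 0, "ry": 0, "rz": 0, "fingers": -1}
    - {"x": 0, "y": 0, "z": 0, "rx": 0, "ry": 0, "rz": 0, "fingers": -1}
    - {"x": 0, "y": 0, "z": 0, "rx": 0, "ry": 0, "rz": 0, "fingers": -1}
    - {"x": 0, "y": 0, "z": 0, "rx": 0, "ry": 0, "rz": 0, "fingers": -1}
    - {"x": 0, "y": 0, "z": -30, "rx": 0, "ry": 0, "rz": 0, "fingers": -1}
    - {"x": 0, "y": 0, "z": -90, "rx": 0, "ry": 0, "rz": 0, "fingers": -1}
    - {"x": 0, "y": 0, "z": -140, "rx": 0, "ry": 0, "rz": 0, "fingers": -1}
    - {"x": 0, "y": 0, "z": -140, "rx": 0, "ry": 0, "rz": 0, "fingers": -1}
    - {"x": 0, "y": 0, "z": -140, "rx": 0, "ry": 0, "rz": 0, "fingers": -1}

```text
time_s: 19.38
tool_pos: [0.5394, -0.2194, 0.2229]
tool_rot: [-179.9, 0.1, 140.0]
force: [0.5, -0.3, -0.3]
grip_width: 0.0871
grasp_force: 0.0
```

```bash
python3 - <<'E'
from h import *
st(); T=Cam("top");S=Cam("scene")
for C in (T,S):
    u0,v0=C.proj([.5407,-.2203,.10]).astype(int); c=C.im[v0-25:v0+25,u0-25:u0+25].astype(int)
    m=(c[:,:,0]>130)&(c[:,:,1]<70)&(c[:,:,2]<80); ys,xs=np.nonzero(m); print(u0,v0,m.sum(), (xs.mean()+u0-25,ys.mean()+v0-25) if m.any() else None)
    if C is T and m.any(): print(T.atz(xs.mean()+u0-25,ys.mean()+v0-25,.104))
g=np.array([.5407,-.2203,.05]); d=goal(-40,32)[:,2]
plan([(g-.05*d+[0,0,.14],-40,32),(g-.05*d+[0,0,.03],-40,32),(g,-40,32)])
E
```

```text
19.375 grasp pt [ 0.5394 -0.2194  0.2339] z [ 0. -0. -1.] y [ 0.64  0.77 -0.  ] q [20. 10. -1. 94.  0. 76. 69.]
343 249 25 (np.float64(349.92), np.float64(248.04000000000002))
[ 0.54303182 -0.23516028  0.104     ]
359 242 0 None
xyz [31.0, 0.4, 11.0] r [-0.002, -1.013, 0.001] steps 5.4
xyz [30.8, 0.7, 121.0] r [-0.002, -1.013, 0.001] steps 5.4
xyz [-11.6, 0.8, 177.5] r [-0.002, -1.013, 0.001] steps 5.4
```

Emit:
drive_tool:
  moves:
    - {"x": 31, "y": 0, "z": 11, "rx": 0, "ry": -1.013, "rz": 0, "fingers": -1}
    - {"x": 31, "y": 0, "z": 11, "rx": 0, "ry": -1.013, "rz": 0, "fingers": -1}
    - {"x": 31, "y": 0, "z": 11, "rx": 0, "ry": -1.013, "rz": 0, "fingers": -1}
    - {"x": 31, "y": 0, "z": 11, "rx": 0, "ry": -1.013, "rz": 0, "fingers": -1}
    - {"x": 31, "y": 0, "z": 11, "rx": 0, "ry": -1.013, "rz": 0, "fingers": -1}
    - {"x": 31, "y": 0, "z": 11, "rx": 0, "ry": -1.013, "rz": 0, "fingers": -1}
    - {"x": 31, "y": 0, "z": 11, "rx": 0, "ry": -1.013, "rz": 0, "fingers": -1}
    - {"x": 31, "y": 0, "z": 11, "rx": 0, "ry": -1.013, "rz": 0, "fingers": -1}
    - {"x": 31, "y": 0, "z": 11, "rx": 0, "ry": -1.013, "rz": 0, "fingers": -1}
    - {"x": 31, "y": 0, "z": 11, "rx": 0, "ry": -1.013, "rz": 0, "fingers": -1}

```text
time_s: 20.72
tool_pos: [0.5225, -0.2006, 0.2129]
tool_rot: [-179.6, 57.8, 140.0]
force: [-0.7, -0.4, 0.0]
grip_width: 0.0869
grasp_force: 0.0
```

```bash
python3 - <<'E'
from h import *
st(); T=Cam("top")
C=T;u0,v0=C.proj([.5407,-.2203,.10]).astype(int); c=C.im[v0-25:v0+25,u0-25:u0+25].astype(int)
m=(c[:,:,0]>130)&(c[:,:,1]<70)&(c[:,:,2]<80); ys,xs=np.nonzero(m); print(m.sum())
if m.any(): print(T.atz(xs.mean()+u0-25,ys.mean()+v0-25,.104))
g=np.array([.5407,-.2203,.05]); d=goal(-40,32)[:,2]
plan([(g-.05*d+[0,0,.14],-40,32),(g-.05*d+[0,0,.03],-40,32),(g,-40,32)])
E
```

```text
20.725 grasp pt [ 0.5154 -0.1945  0.2188] z [ 0.64 -0.55 -0.53] y [ 0.65  0.76 -0.  ] q [ 29. -17. -30. 140.  75.  29. -14.]
132
[ 0.53860977 -0.22154879  0.104     ]
xyz [5.4, -3.7, -4.2] r [-0.006, -0.003, 0.001] steps 0.1
xyz [98.5, -3.3, 54.4] r [-0.006, -0.003, 0.001] steps 1.8
xyz [123.7, -2.8, 120.4] r [-0.006, -0.003, 0.001] steps 2.8
```

Emit:
drive_tool:
  moves:
    - {"x": 50, "y": -3, "z": 25, "rx": -0.006, "ry": 0, "rz": 0, "fingers": -1}
    - {"x": 98, "y": -3, "z": 54, "rx": -0.006, "ry": 0, "rz": 0, "fingers": -1}
    - {"x": 98, "y": -3, "z": 54, "rx": -0.006, "ry": 0, "rz": 0, "fingers": -1}
    - {"x": 98, "y": -3, "z": 54, "rx": -0.006, "ry": 0, "rz": 0, "fingers": -1}
    - {"x": 98, "y": -3, "z": 54, "rx": -0.006, "ry": 0, "rz": 0, "fingers": -1}
    - {"x": 98, "y": -3, "z": 54, "rx": -0.006, "ry": 0, "rz": 0, "fingers": -1}

```text
time_s: 21.52
tool_pos: [0.5438, -0.1973, 0.1021]
tool_rot: [-179.6, 56.4, 139.5]
force: [0.2, 0.1, -0.1]
grip_width: 0.0867
grasp_force: 0.0
```

```bash
python3 - <<'E'
from h import *
st()
g=np.array([.540,-.221,.05]); plan([(g,-40,32)])
E
```

```text
21.525 grasp pt [ 0.5369 -0.1912  0.1082] z [ 0.63 -0.55 -0.55] y [ 0.65  0.76 -0.  ] q [ 74.  15. -79. 140. 108.  49. -41.]
xyz [36.2, -20.1, 50.4] r [-0.015, -0.028, -0.005] steps 1.0
```

Emit:
drive_tool:
  moves:
    - {"x": -10, "y": -20, "z": 15, "rx": -0.015, "ry": -0.028, "rz": 0, "fingers": -1}
    - {"x": -10, "y": -20, "z": 15, "rx": -0.015, "ry": -0.028, "rz": 0, "fingers": -1}
    - {"x": -10, "y": -20, "z": 15, "rx": -0.015, "ry": -0.028, "rz": 0, "fingers": -1}

```text
time_s: 21.9
tool_pos: [0.551, -0.2253, 0.1077]
tool_rot: [-179.5, 58.4, 140.2]
force: [0.1, 0.2, 0.3]
grip_width: 0.0871
grasp_force: 0.0
```

```bash
python3 - <<'E'
from h import *
st()
g=np.array([.540,-.221,.05]); plan([(g,-40,32),(g,-40,36)])
E
```

```text
21.9 grasp pt [ 0.5439 -0.2192  0.1134] z [ 0.65 -0.55 -0.52] y [ 0.65  0.76 -0.  ] q [ 78.  18. -79. 140. 115.  50. -41.]
xyz [55.1, -3.5, 31.7] r [-0.006, 0.006, 0.002] steps 1.0
xyz [55.8, -3.5, 31.7] r [-0.006, 0.076, 0.001] steps 1.0
```

Emit:
drive_tool:
  moves:
    - {"x": 20, "y": -3, "z": 10, "rx": -0.006, "ry": 0.006, "rz": 0, "fingers": -1}
    - {"x": 35, "y": -3.5, "z": 18, "rx": -0.006, "ry": 0.006, "rz": 0, "fingers": -1}
    - {"x": 48, "y": -3.5, "z": 25, "rx": -0.006, "ry": 0.006, "rz": 0, "fingers": -1}
    - {"x": 48, "y": -3.5, "z": 25, "rx": -0.006, "ry": 0.006, "rz": 0, "fingers": -1}
    - {"x": 48, "y": -3.5, "z": 25, "rx": -0.006, "ry": 0.006, "rz": 0, "fingers": -1}

```text
time_s: 22.52
tool_pos: [0.5542, -0.2264, 0.0552]
tool_rot: [-179.6, 58.0, 140.3]
force: [0.3, 0.2, 0.0]
grip_width: 0.087
grasp_force: 0.0
```

```bash
python3 - <<'E'
from h import *
st()
g=np.array([.540,-.221,.058]); plan([(g,-40,32)])
E
```

```text
22.525 grasp pt [ 0.5471 -0.2204  0.0611] z [ 0.65 -0.55 -0.53] y [ 0.64  0.77 -0.  ] q [ 77.  47. -79. 140. 129.  72. -33.]
xyz [5.3, -5.0, -2.6] r [-0.003, 0.0, 0.003] steps 0.1
```

Emit:
drive_tool:
  force: 18
  moves:
    - {"x": 1, "y": -5, "z": -3, "rx": 0, "ry": 0, "rz": 0, "fingers": -1}
    - {"x": 1, "y": -5, "z": -3, "rx": 0, "ry": 0, "rz": 0, "fingers": -1}
    - {"x": 1, "y": -5, "z": -3, "rx": 0, "ry": 0, "rz": 0, "fingers": 1}
    - {"x": 1, "y": -5, "z": -3, "rx": 0, "ry": 0, "rz": 0, "fingers": 1}
    - {"x": 1, "y": -5, "z": -3, "rx": 0, "ry": 0, "rz": 0, "fingers": 1}
    - {"x": 1, "y": -5, "z": -3, "rx": 0, "ry": 0, "rz": 0, "fingers": 1}
    - {"x": 1, "y": -5, "z": -3, "rx": 0, "ry": 0, "rz": 0, "fingers": 1}
    - {"x": 1, "y": -5, "z": -3, "rx": 0, "ry": 0, "rz": 0, "fingers": 1}
    - {"x": 1, "y": -5, "z": -3, "rx": 0, "ry": 0, "rz": 0, "fingers": 1}

```text
time_s: 23.65
tool_pos: [0.5528, -0.2288, 0.0548]
tool_rot: [-179.6, 57.8, 140.1]
force: [0.6, 1.9, -1.0]
grip_width: 0.0434
grasp_force: 18.0
```

```bash
python3 - <<'E'
from h import *
st(); inrack()
o=sensors.get_obs(); R=Ro.from_euler('xyz',o["tool_rot"],degrees=True).as_matrix(); g=np.array(o["tool_pos"])-.011*R[:,2]
print(o["tool_rot"])
zg=g[2]; Z=zg+.197+.017
plan([(g+[0,0,.10],-40,32),(rk(-.12,.0,Z+.01),-40,32),(rk(-.10,-.02,Z),-40,32),(rk(0.0,-.02,Z),-40,32)])
E
```

```text
23.65 grasp pt [ 0.5457 -0.2228  0.0607] z [ 0.64 -0.55 -0.53] y [ 0.65  0.76 -0.  ] q [ 77.  47. -79. 140. 128.  72. -33.]
rack [-0.1198  0.0786  0.0607]
[-179.57924092   57.80720159  140.10439837]
xyz [-84.7, -0.3, -53.3] r [-0.006, -0.003, 0.001] steps 1.6
xyz [-189.4, -79.4, -119.0] r [-0.006, -0.003, 0.001] steps 3.8
xyz [-191.6, -99.3, -96.7] r [-0.006, -0.003, 0.001] steps 3.8
xyz [-244.9, -98.8, -12.1] r [-0.006, -0.003, 0.001] steps 4.2
```

Emit:
drive_tool:
  moves:
    - {"x": -40, "y": 0, "z": -26, "rx": 0, "ry": 0, "rz": 0, "fingers": 1}
    - {"x": -85, "y": 0, "z": -53, "rx": 0, "ry": 0, "rz": 0, "fingers": 1}
    - {"x": -85, "y": 0, "z": -53, "rx": 0, "ry": 0, "rz": 0, "fingers": 1}
    - {"x": -189, "y": -79, "z": -119, "rx": 0, "ry": 0, "rz": 0, "fingers": 1}
    - {"x": -189, "y": -79, "z": -119, "rx": 0, "ry": 0, "rz": 0, "fingers": 1}
    - {"x": -189, "y": -79, "z": -119, "rx": 0, "ry": 0, "rz": 0, "fingers": 1}
    - {"x": -189, "y": -79, "z": -119, "rx": 0, "ry": 0, "rz": 0, "fingers": 1}
    - {"x": -189, "y": -79, "z": -119, "rx": 0, "ry": 0, "rz": 0, "fingers": 1}

```text
time_s: 24.65
tool_pos: [0.5233, -0.288, 0.2424]
tool_rot: [-177.2, 59.1, 141.4]
force: [-0.3, -0.8, -0.8]
grip_width: 0.0435
grasp_force: 18.0
```

```bash
python3 - <<'E'
from h import *
st(); inrack(); print(sensors.get_obs()["grip_width"])
Z=.0607+.197+.017
plan([(rk(-.07,-.02,Z),-40,32),(rk(0.012,-.02,Z),-40,32)])
E
```

```text
24.65 grasp pt [ 0.5163 -0.2817  0.2481] z [ 0.64 -0.57 -0.51] y [ 0.66  0.75 -0.03] q [ 28. -16. -16. 138.  81.  22.  -8.]
rack [-0.1045  0.0145  0.2481]
0.043474087723566826
xyz [-39.9, -34.2, 16.9] r [-0.028, 0.02, 0.012] steps 0.9
xyz [-82.0, -32.8, 87.3] r [-0.028, 0.02, 0.012] steps 2.0
```

Emit:
drive_tool:
  moves:
    - {"x": -40, "y": -34, "z": 17, "rx": -0.028, "ry": 0.02, "rz": 0.012, "fingers": 1}
    - {"x": -40, "y": -34, "z": 17, "rx": -0.028, "ry": 0.02, "rz": 0.012, "fingers": 1}
    - {"x": -40, "y": -34, "z": 17, "rx": -0.028, "ry": 0.02, "rz": 0.012, "fingers": 1}
    - {"x": -40, "y": -34, "z": 17, "rx": -0.028, "ry": 0.02, "rz": 0.012, "fingers": 1}

```text
time_s: 25.15
tool_pos: [0.528, -0.3351, 0.2666]
tool_rot: [-179.8, 57.9, 140.2]
force: [-0.3, -0.2, -0.6]
grip_width: 0.044
grasp_force: 18.0
```

```bash
python3 - <<'E'
from h import *
st(); inrack(); print(sensors.get_obs()["tool_rot"])
Z=.0607+.197+.017
S=Cam("scene");T=Cam("top"); a=cv2.resize(S.im[100:290,340:500],None,fx=2.6,fy=2.6,interpolation=3);
cv2.imwrite("pics/last.png",a[:,:,::-1])
plan([(rk(-.07,-.02,Z),-40,32.1),(rk(0.012,-.02,Z),-40,32.1)])
E
```

```text
25.15 grasp pt [ 0.5209 -0.3291  0.2724] z [ 0.65 -0.54 -0.53] y [ 0.64  0.77 -0.  ] q [ 29. -16.  -7. 134.  68.  15.  11.]
rack [-0.0705 -0.0188  0.2724]
[-179.84578584   57.85737689  140.19751529]
xyz [-1.9, -1.1, -0.8] r [0.0, -0.0, 0.002] steps 0.0
xyz [-45.5, -1.2, 68.7] r [0.0, -0.0, 0.002] steps 1.3
```

Emit:
drive_tool:
  moves:
    - {"x": -2, "y": -1, "z": -1, "rx": 0, "ry": 0, "rz": 0, "fingers": 1}
    - {"x": -13, "y": -1, "z": 16, "rx": 0, "ry": 0, "rz": 0, "fingers": 1}
    - {"x": -24, "y": -1, "z": 34, "rx": 0, "ry": 0, "rz": 0, "fingers": 1}
    - {"x": -24, "y": -1, "z": 34, "rx": 0, "ry": 0, "rz": 0, "fingers": 1}

```text
time_s: 25.75
tool_pos: [0.56, -0.3641, 0.2702]
tool_rot: [-179.9, 57.9, 140.1]
force: [0.3, 0.2, -1.2]
grip_width: 0.0437
grasp_force: 18.0
```

```bash
python3 - <<'E'
from h import *
st(); inrack(); print(sensors.get_obs()["tool_rot"])
Z=.0607+.197
plan([(rk(0.012,-.02,Z+.017),-40,32.1),(rk(0.012,-.02,Z+.001),-40,32.1)])
E
```

```text
25.75 grasp pt [ 0.5529 -0.3581  0.2761] z [ 0.65 -0.55 -0.53] y [ 0.64  0.77 -0.  ] q [ 30. -10.  -7. 129.  72.  14.   9.]
rack [-0.0274 -0.0205  0.2761]
[-179.93008298   57.93649934  140.05306191]
xyz [-19.7, 0.5, 34.1] r [-0.0, 0.001, 0.0] steps 0.6
xyz [-6.2, 0.5, 42.6] r [-0.0, 0.001, 0.0] steps 0.7
```

Emit:
drive_tool:
  moves:
    - {"x": -10, "y": 0, "z": 17, "rx": 0, "ry": 0, "rz": 0, "fingers": 1}
    - {"x": -19, "y": 0, "z": 34, "rx": 0, "ry": 0, "rz": 0, "fingers": 1}
    - {"x": -19, "y": 0, "z": 34, "rx": 0, "ry": 0, "rz": 0, "fingers": 1}
    - {"x": -14, "y": 0, "z": 37, "rx": 0, "ry": 0, "rz": 0, "fingers": 1}
    - {"x": -9, "y": 0, "z": 41, "rx": 0, "ry": 0, "rz": 0, "fingers": 1}
    - {"x": -9, "y": 0, "z": 41, "rx": 0, "ry": 0, "rz": 0, "fingers": 1}

```text
time_s: 26.5
tool_pos: [0.5891, -0.3881, 0.2553]
tool_rot: [-179.9, 57.9, 140.2]
force: [-0.2, 1.2, -1.5]
grip_width: 0.0437
grasp_force: 18.0
```

```bash
python3 - <<'E'
from h import *
st(); inrack(); print(sensors.get_obs()["tool_rot"])
plan([(rk(0.012,-.02,.0607+.197),-40,32.1)])
E
```

```text
26.5 grasp pt [ 0.582  -0.3821  0.2612] z [ 0.65 -0.54 -0.53] y [ 0.64  0.77 -0.  ] q [ 32.  -4.  -7. 126.  84.  13.  -2.]
rack [ 0.0103 -0.0202  0.2612]
[-179.88037997   57.88707097  140.15943863]
xyz [2.1, 0.1, 3.3] r [0.0, -0.0, 0.001] steps 0.1
```

Emit:
drive_tool:
  moves:
    - {"x": 1.7, "y": 0, "z": 1.1, "rx": 0, "ry": 0, "rz": 0, "fingers": 1}
    - {"x": 2.5, "y": 0, "z": 1.6, "rx": 0, "ry": 0, "rz": 0, "fingers": 1}
    - {"x": 3, "y": 0, "z": 1.9, "rx": 0, "ry": 0, "rz": 0, "fingers": 1}
    - {"x": 3, "y": 0, "z": 1.9, "rx": 0, "ry": 0, "rz": 0, "fingers": 1}

```text
time_s: 27.0
tool_pos: [0.59, -0.3889, 0.2528]
tool_rot: [-180.0, 58.0, 140.1]
force: [-0.2, -0.2, -1.4]
grip_width: 0.0435
grasp_force: 18.0
```

Emit:
drive_tool:
  moves:
    - {"x": 0.9, "y": 0, "z": 0.5, "rx": 0, "ry": 0, "rz": 0, "fingers": 1}
    - {"x": 0.9, "y": 0, "z": 0.5, "rx": 0, "ry": 0, "rz": 0, "fingers": 1}
    - {"x": 1.7, "y": 0, "z": 1, "rx": 0, "ry": 0, "rz": 0, "fingers": 1}
    - {"x": 1.7, "y": 0, "z": 1, "rx": 0, "ry": 0, "rz": 0, "fingers": 1}

```text
time_s: 27.5
tool_pos: [0.5899, -0.3889, 0.2507]
tool_rot: [-180.0, 58.0, 140.1]
force: [0.3, 0.1, -1.0]
grip_width: 0.0436
grasp_force: 18.0
```

Emit:
drive_tool:
  moves:
    - {"x": 0.9, "y": 0, "z": 0.5, "rx": 0, "ry": 0, "rz": 0, "fingers": 1}
    - {"x": 0.9, "y": 0, "z": 0.5, "rx": 0, "ry": 0, "rz": 0, "fingers": 1}
    - {"x": 1.7, "y": 0, "z": 1, "rx": 0, "ry": 0, "rz": 0, "fingers": 1}
    - {"x": 1.7, "y": 0, "z": 1, "rx": 0, "ry": 0, "rz": 0, "fingers": 1}

```text
time_s: 28.0
tool_pos: [0.5904, -0.3893, 0.2503]
tool_rot: [-180.0, 58.1, 140.0]
force: [-0.6, -1.6, 4.0]
grip_width: 0.0435
grasp_force: 18.0
```

Emit:
drive_tool:
  moves:
    - {"x": 0, "y": 0, "z": 0, "rx": 0, "ry": 0, "rz": 0, "fingers": 0}
    - {"x": 0, "y": 0, "z": 0, "rx": 0, "ry": 0, "rz": 0, "fingers": -1}
    - {"x": 0, "y": 0, "z": 0, "rx": 0, "ry": 0, "rz": 0, "fingers": -1}
    - {"x": 0, "y": 0, "z": 0, "rx": 0, "ry": 0, "rz": 0, "fingers": -1}
    - {"x": 0, "y": 0, "z": 0, "rx": 0, "ry": 0, "rz": 0, "fingers": -1}
    - {"x": 0, "y": 0, "z": -20, "rx": 0, "ry": 0, "rz": 0, "fingers": -1}
    - {"x": 0, "y": 0, "z": -50, "rx": 0, "ry": 0, "rz": 0, "fingers": -1}
    - {"x": 0, "y": 0, "z": -90, "rx": 0, "ry": 0, "rz": 0, "fingers": -1}
    - {"x": 0, "y": 0, "z": -90, "rx": 0, "ry": 0, "rz": 0, "fingers": -1}

```text
time_s: 29.12
tool_pos: [0.5313, -0.3391, 0.2955]
tool_rot: [180.0, 57.9, 140.0]
force: [-1.3, 0.0, 0.4]
grip_width: 0.0869
grasp_force: 0.0
```

```bash
python3 - <<'E'
from h import *
st(); inrack()
plan([([.46,-.18,.36],-25,80),([.42,.35,.36],20,90)])
E
```

```text
29.125 grasp pt [ 0.5241 -0.3332  0.3014] z [ 0.65 -0.54 -0.53] y [0.64 0.77 0.  ] q [ 29. -17.  -7. 131.  55.  17.  25.]
rack [-0.0654 -0.0198  0.3014]
xyz [36.9, 76.7, -159.8] r [-0.15, 0.831, -0.223] steps 4.7
xyz [235.4, 456.7, -475.6] r [-0.527, 0.914, -0.953] steps 11.2
```

Emit:
drive_tool:
  moves:
    - {"x": 0, "y": 0, "z": -60, "rx": 0, "ry": 0, "rz": 0, "fingers": -1}
    - {"x": 37, "y": 77, "z": -160, "rx": -0.15, "ry": 0.83, "rz": -0.223, "fingers": -1}
    - {"x": 37, "y": 77, "z": -160, "rx": -0.15, "ry": 0.83, "rz": -0.223, "fingers": -1}
    - {"x": 37, "y": 77, "z": -160, "rx": -0.15, "ry": 0.83, "rz": -0.223, "fingers": -1}
    - {"x": 37, "y": 77, "z": -160, "rx": -0.15, "ry": 0.83, "rz": -0.223, "fingers": -1}
    - {"x": 37, "y": 77, "z": -160, "rx": -0.15, "ry": 0.83, "rz": -0.223, "fingers": -1}
    - {"x": 37, "y": 77, "z": -160, "rx": -0.15, "ry": 0.83, "rz": -0.223, "fingers": -1}
    - {"x": 235, "y": 457, "z": -476, "rx": -0.527, "ry": 0.914, "rz": -0.953, "fingers": -1}
    - {"x": 235, "y": 457, "z": -476, "rx": -0.527, "ry": 0.914, "rz": -0.953, "fingers": -1}
    - {"x": 235, "y": 457, "z": -476, "rx": -0.527, "ry": 0.914, "rz": -0.953, "fingers": -1}
    - {"x": 235, "y": 457, "z": -476, "rx": -0.527, "ry": 0.914, "rz": -0.953, "fingers": -1}
    - {"x": 235, "y": 457, "z": -476, "rx": -0.527, "ry": 0.914, "rz": -0.953, "fingers": -1}
    - {"x": 235, "y": 457, "z": -476, "rx": -0.527, "ry": 0.914, "rz": -0.953, "fingers": -1}
    - {"x": 235, "y": 457, "z": -476, "rx": -0.527, "ry": 0.914, "rz": -0.953, "fingers": -1}
    - {"x": 235, "y": 457, "z": -476, "rx": -0.527, "ry": 0.914, "rz": -0.953, "fingers": -1}
    - {"x": 235, "y": 457, "z": -476, "rx": -0.527, "ry": 0.914, "rz": -0.953, "fingers": -1}

```text
time_s: 31.12
tool_pos: [0.4195, 0.3522, 0.3484]
tool_rot: [-179.8, 0.1, -160.0]
force: [0.0, -1.0, 0.1]
grip_width: 0.0869
grasp_force: 0.0
```

```bash
python3 - <<'E'
from h import *
st(); S=Cam("scene");T=Cam("top")
a=cv2.resize(S.im[110:300,340:500],None,fx=2.5,fy=2.5,interpolation=3); b=cv2.resize(T.im[130:289,325:459],None,fx=2.98,fy=2.98,interpolation=3); h=min(a.shape[0],b.shape[0])
cv2.imwrite("pics/fin.png",np.hstack([a[:h],b[:h]])[:,:,::-1]); print(a.shape,b.shape)
print("mill base/top exp (crop)",[(S.proj(rk(-.02,.02,z))-[340,110])*2.5 for z in (.022,.157)],"jar",[(S.proj(rk(.005,-.02,z))-[340,110])*2.5 for z in (.197,.303)])
E
```

```text
31.125 grasp pt [0.4195 0.3522 0.3594] z [ 0. -0. -1.] y [-0.34  0.94 -0.  ] q [ -9.   6. -37.  85.   4.  89.  64.]
(475, 400, 3) (474, 399, 3)
mill base/top exp (crop) [array([137.15794794, 370.78527991]), array([142.43637312, 242.28314201])] jar [array([192.2160091 , 198.84311213]), array([198.14473192,  89.26673958])]
```

View pics/fin.png

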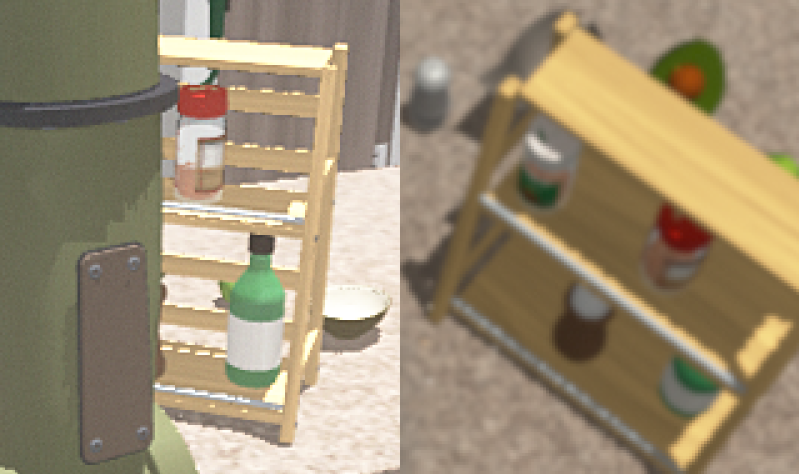

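The red-capped jar stands upright on the upper board: scene crop (200,145), with its top and base where predicted. In the top crop the mill stands on the bottom board behind the rail at about (582,325). The bottle and the white-capped jar are still in place. Handing in.

```bash
python3 -c "
from cell import workorder; print(workorder.sign_off())"
```

```text
the job is handed in; nothing more can be done
None
```

I put the pepper mill on the bottom tier and the red-capped jar on the upper tier and handed the job in at about 31 s; the last pictures showed both standing, with the bottle and white-capped jar in place, but sign-off gave no verdict.

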